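# Angle a spindle blank past the post into the marking bay

## Task

With the fingertips, gently push the long square spindle blank over the bench top into the three-sided wooden marking bay: work its left end in behind the steel post first, then swing its right end in, until the blank lies fully home between the two cheeks, flush along the back fence at both ends. Only push it: do not grip, pinch, lift or tip it. Leave the other loose things on the bench where they are.

Things in the scene. Friction and masses are not known exactly. Their poses are not given: they have to be found in the camera images.
- bay: Fixed three-sided wooden bay, open at the top and towards the robot, no floor. Origin at bench level on the front face of the back fence, half-way between the cheeks; +x through the fence away from the robot (inside = negative x), +y along the fence to the left. Fence 18 mm thick, 40 mm high; behind it a 9 mm high foot board reaches 66 mm back from the fence's front face.
- left_cheek (a point): Centre of the front end of the bay's left cheek (side wall): 15 mm thick, 40 mm high, reaching 40 mm forward of the fence. The clear length between the cheeks is 245 mm (inner faces at bay y = +122.5 and -122.5 mm). This point is at bay (-40, 130, 20) mm.
- right_cheek (a point): The same point on the right cheek, at bay (-40, -130, 20) mm.
- post: Fixed upright steel post (bench dog) in front of the left part of the bay, 56 mm high, 18 mm in diameter up to 40 mm height and 23 mm above that. Origin on its axis at bench level. It stands about 75 mm in front of the fence and about 45 mm in from the left cheek (each varies by up to 8 mm), so the blank cannot go in broadside.
- blank: Loose square spindle blank of pale wood, 220 mm long, 34 mm wide, 34 mm high, 0.12 to 0.24 kg. Origin at the centre of its underside; its y axis runs along it to the left end, z up. It starts wholly in front of the post and cheeks, roughly along the fence (within 15 degrees), its centre about 75 to 125 mm right of the bay's middle. Friction on the bench about 0.6 (0.48 to 0.72).
- left_end (a point): Centre of the blank's left end face (blank y = +110 mm), 17 mm above its underside.
- right_end (a point): Centre of the blank's right end face (blank y = -110 mm), 17 mm above its underside.
- glue_bottle: Small loose white glue bottle with a long red nozzle cap, standing, 29 mm across, 110 mm high, on the left; to be left alone. Origin at the centre of its underside.
- screw_jar: Loose clear jar with a green lid, standing, 60 mm across, 78 mm high, farther left; to be left alone. Origin at the centre of its underside.
- spur_centre: Loose steel drive centre with a taper shank, lying, 28 x 88 x 30 mm (long along its y), on the narrow rail of the bench nearest the robot; to be left alone. Origin at the centre of its underside.
- offcut_a: Loose short block of wood, 42 x 85 x 33 mm (long along its y), in front on the left; to be left alone. Origin at the centre of its underside.

How it is judged:
On the way:
1. the left end is in the bay behind the post while the right end is still outside (x of left_end in the frame of bay above -0.062 m and y of left_end in the frame of bay above 0.06 m and x of right_end in the frame of bay below -0.045 m), for 0.1 s.
At the end, for the whole second after the job is handed in: The blank lies flat on the bench, still, between the two cheeks, with the gap between it and the back fence less than 8 mm at both ends (x of each of left_end, right_end in the frame of bay above -0.025 m and y of left_end in the frame of bay below 0.125 m and y of right_end in the frame of bay above -0.125 m and height (world z) of blank below 0.004 m and angle between blank's own z axis and vertical below 0.06 rad and linear speed of blank below 0.01 m/s); the robot touches nothing.
It fails at once if the blank is lifted off the bench or tipped (height (world z) of blank above 0.012 m or angle between blank's own z axis and vertical above 0.3 rad).
It fails at once if the blank is gripped (over 20 N from the fingers while nothing but the bench holds against it) or pressed very hard (over 60 N) (contact force between the fingers and blank above 60 N or (contact force between the fingers and blank above 20 N and contact force between blank and bay below 5 N and contact force between blank and post below 5 N)).
It fails at once if another loose thing is moved by more than 20 mm (distance of any of glue_bottle, screw_jar, spur_centre, offcut_a from where it was at the start of the episode above 0.02 m).
It also fails if it takes over 67 s, if anything falls off the work surface, if the arm or the gripper's body presses on something with over 40 N, if the wrist force passes 120 N, or if a joint passes its speed limit or range.

## Robot

A 6-joint arm with a two-finger parallel gripper is mounted at the origin on a cart in front of the work surface, level with it; the furniture and walls round the work are solid. World frame = base frame: x ahead of the robot, y to its left, z up, the work surface at z = 0. Lengths are in m, angles in rad, forces in N, time in s.
With the tool pointing down it reaches from about 0.325 to 0.925 m from the base axis. Payload 3.1 kg.
Tool frame: the origin (TCP) lies at the very end of the fingers, on their centre line; the grasp point (between the pads) lies 19 mm behind it (grasp_offset is the distance from the TCP to the grasp point, in m); z points along the fingers, y is the line along which they close (so a half turn about z gives the same grasp; the last joint's range is limited). The gripper opens to 85 mm and grips with 20 to 120 N. Pads are 22 mm wide; open, the fingers measure 114 mm over their backs; the gripper's body (76 mm by 85 mm) begins 54 mm behind the grasp point. The pads swing forward as they close: fully open they stand 13 mm farther back than shut.
Start: joints at [-1.35, 0.217, 1.613, -0, 1.311, -0.112], TCP at [0.204, -0.591, 0.231] pointing down, gripper open.
Joint ranges: [-2.75, 2.75], [-0.78, 2.1], [0.31, 2.55], [-1.13, 4.27], [0.13, 2.63], [-2.58, 2.58]. Speed limits (rad/s): [2.79, 2.79, 3.14, 3.14, 3.14, 3.14].

## Interface

Orientations are given as a unit quaternion [x, y, z, w].
In Python, from rig import * gives the robot as it stands. The module is installed in compiled form; this text tells all that it offers.
- The arm moves only by the shell command python3 -m pendant 'ROWS'. ROWS is JSON, a list of rows, each an object with "linear": the shift along the tool's x, y, z in cm, a list of three; "twist": the turn, a rotation vector about the tool's x, y, z in degrees, a list of three; "fingers": the finger opening in cm, from 0 to 8.54. In form: [{"linear": [dx, dy, dz], "twist": [wx, wy, wz], "fingers": fingers}, ...]. A call has 1 to 10 rows; each row is the pose to reach, as a shift and turn from the pose commanded when the call began, along the tool's axes at that moment; what a row does not reach only later rows make up. A row lasts 1/8 s, in which the tool goes at most 62.5 mm and 10.7 degrees, less where a joint would pass 70% of its speed; a pose out of reach is approached as far as the arm can. A call with a gripper value outside its range is refused whole. The fingers move at their own pace and stop on an object; the grip force is fixed at half the most. Time passes only in rows, so rows that repeat a pose let the fingers close. It gives the time, the measured TCP pose, the force, the opening and the grip force at its end, in the units of the state.
- sense(): the state, without advancing time (a new reading comes with each control period).
- read_camera(name): name is "scene" or "top" or "wrist"; returns (picture, depth): 420x560x3 uint8, red, green, blue; 420x560 float32, m along the optical axis (not along the pixel's ray), 0 where there is no reading.
- get_calibration(name): a dict with "vfov" (degrees; the focal length in pixels is half the picture's height over the tangent of half this angle, whatever the lens; pixels are square), "cx", "cy" (the principal point, pixels), "k1" (the pictures are not rectified: a ray, as slopes to the right and down, at radius r is drawn at 1 + k1 r^2 times it, then the intrinsics apply), "position" and "attitude" of the camera in the world. Camera axes: x right, y down, z forward; pixel columns grow to the right and rows downward; lengths in m; the calibration is good to about 2 mm. A picture is of the moment at which its call begins: read the wrist's pose just before it. get_calibration takes no time and is no camera call; for the wrist camera it gives the pose at the moment of the call.
- close_job(): hands the job in; it is judged then, once.
Trained networks look in the newest picture that a camera, given by its name, has taken for a name from the list of things; names that differ only in an ending like _2 or _b are one class to them, and where a whole thing is asked for, a point or a joint stands for the part that bears it (a point fixed in the world has none). Each returns a list of dicts, best first, with "score" (0 to 1); they miss things now and then, are a little off and sometimes report something else, mostly with a low value. They report only what shows in the picture. A call takes as long as a camera call.
- cut_out(query, camera): "mask" (420x560 bool, what is visible of it) and "centre" ([column, row] in pixels, amid what is visible of it).
The state is a dict: "t": time; "joint_pos": joint angles; "joint_velocities": joint speeds; "joint_torque": joint torques, N m; "tcp_pos": TCP position; "eef_rot": TCP orientation; "contact_force": force on the tool from outside, world axes, zero at the start; "torque": the same for the moment, N m; "finger_gap": finger opening in m; "grasp_force": force on a finger pad.
Only numpy, scipy, OpenCV 4.12 (cv2) and the standard library are available. Lean on these libraries where they do the work, as an engineer would, in place of code of your own. Each camera call takes 0.05 s, during which the arm holds its last target. There are 200 camera calls.

## Working session

There is one attempt and no reset: what is moved stays moved. The work goes in short steps, Python scripts to look and compute and a shell command to move; the robot and the scene stay as the last step left them, time stands still between calls to the robot, and variables do not carry over. Pictures are saved under pics/ and viewed, at most 10 in all, crops included, and the job is handed in when it is done.

```bash
mkdir -p pics; cat > h.py <<'E'
from rig import *
import numpy as np, cv2
from scipy.spatial.transform import Rotation as R
def cal(n):
    c=get_calibration(n); f=210/np.tan(np.radians(c["vfov"])/2)
    a=np.array(c["attitude"]); M=R.from_quat(a).as_matrix() if a.size==4 else a.reshape(3,3)
    return c,f,M,np.array(c["position"])
def pts(n,uv,d,C=None):
    c,f,M,p=C or cal(n); uv=np.asarray(uv,float).reshape(-1,2)
    K=np.array([[f,0,c["cx"]],[0,f,c["cy"]],[0,0,1]])
    s=cv2.undistortPoints(uv[:,None],K,np.array([c["k1"],0,0,0,0.]))[:,0]
    r=np.c_[s,np.ones(len(s))]*np.asarray(d).reshape(-1,1)
    return r@M.T+p
def maskpts(n,m,d,C=None):
    v,u=np.nonzero(m&(d>0)); return pts(n,np.c_[u,v],d[v,u],C)
E
cat > a.py <<'E'
from h import *
print(sense()["t"])
for n in ["top","scene"]:
    C=cal(n); im,d=read_camera(n); print(n,C[0])
    o=im.copy()
    for q in ["blank","bay","post","glue_bottle","screw_jar","spur_centre","offcut_a"]:
        r=cut_out(q,n)
        if not r: print(q,None);continue
        r=r[0]; P=maskpts(n,r["mask"],d,C)
        zt=np.percentile(P[:,2],90); T=P[abs(P[:,2]-zt)<.006][:,:2].astype(np.float32)
        b=cv2.minAreaRect(T)
        print(q,round(r["score"],2),np.round(r["centre"]),"ztop",round(zt,4),"med",np.round(np.median(T,0),4),"rect",np.round(b[0],4),np.round(b[1],4),round(b[2],1))
        cs,_=cv2.findContours(r["mask"].astype(np.uint8),0,2); cv2.drawContours(o,cs,-1,(255,0,0),1)
    cv2.imwrite(f"pics/{n}0.png",o[:,:,::-1])
s=sense();print(s["t"],s["tcp_pos"],s["eef_rot"],s["finger_gap"],R.from_quat(s["eef_rot"]).as_matrix())
E
python3 a.py
```

```text
0.0
top {'vfov': 54.19056919904176, 'cx': 281.48494278604494, 'cy': 207.67184631466327, 'k1': 0.022002983162974988, 'position': array([0.38914444, 0.21820173, 0.99333178]), 'attitude': array([ 0.74096109, -0.66317196,  0.07082584, -0.07850679])}
blank 0.96 [354. 208.] ztop 0.037 med [0.608  0.0622] rect [0.6098 0.0594] [0.0339 0.2185] 34.1
bay 0.81 [289. 165.] ztop 0.0416 med [0.6902 0.2345] rect [0.6749 0.2215] [0.0586 0.275 ] 27.4
post 0.48 [267. 212.] ztop 0.0565 med [0.5788 0.2656] rect [0.5792 0.2655] [0.0195 0.0188] 6.6
glue_bottle 0.73 [191. 209.] ztop 0.0903 med [0.561  0.4538] rect [0.5623 0.4553] [0.0072 0.0126] 52.0
screw_jar 0.69 [172. 188.] ztop 0.0803 med [0.6092 0.5045] rect [0.6096 0.5053] [0.0586 0.0547] 51.7
spur_centre None
offcut_a 0.62 [220. 250.] ztop 0.0358 med [0.4823 0.3826] rect [0.4834 0.3824] [0.0419 0.0847] 68.8
scene {'vfov': 53.052631602315294, 'cx': 280.63160613541623, 'cy': 203.2097048686999, 'k1': -0.0757812327081942, 'position': array([0.11197123, 0.88345984, 0.50624659]), 'attitude': array([-0.27048373,  0.81767512, -0.48550561,  0.15010081])}
blan
[... 183 characters left out ...]
4 0.0152] 54.4
glue_bottle 0.73 [308. 191.] ztop 0.0357 med [0.5974 0.0774] rect [0.6075 0.0626] [0.0341 0.219 ] 34.1
screw_jar 0.9 [175. 268.] ztop 0.0802 med [0.605  0.5103] rect [0.6071 0.5077] [0.0582 0.0573] 49.4
spur_centre 0.46 [388. 203.] ztop 0.0279 med [0.4229 0.001 ] rect [ 0.4255 -0.0011] [0.0214 0.0233] 77.7
offcut_a 0.83 [274. 271.] ztop 0.0343 med [0.4776 0.3881] rect [0.4828 0.3844] [0.0428 0.089 ] 68.2
0.8 [ 0.20421186 -0.5907284   0.23134577] [9.86187096e-01 1.65635174e-01 1.46935239e-05 2.00741134e-05] 0.08537593740330675 [[ 9.45129978e-01  3.26694542e-01  3.56310860e-05]
 [ 3.26694543e-01 -9.45129977e-01 -3.47261343e-05]
 [ 2.23311689e-05  4.44611919e-05 -9.99999999e-01]]
```

View pics/top0.png

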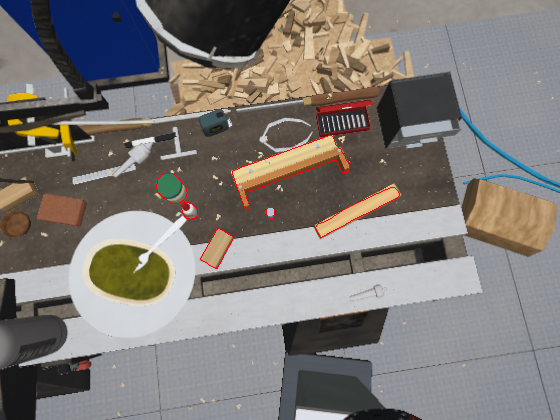

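View pics/scene0.png

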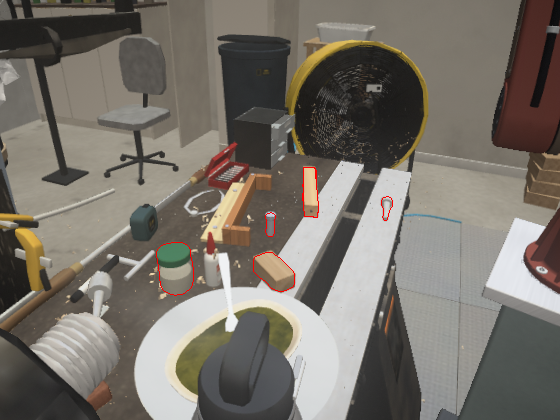

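```bash
cat > bay.py <<'E'
from h import *
# heightmap from top cam around bay -> points at z 35-46mm
C=cal("top"); im,d=read_camera("top")
v,u=np.mgrid[0:420,0:560]; P=pts("top",np.c_[u.ravel(),v.ravel()],d.ravel(),C)
r=cut_out("bay","top")[0]; m=cv2.dilate(r["mask"].astype(np.uint8),np.ones((9,9)))>0
b=cut_out("blank","top")[0]["mask"]; b=cv2.dilate(b.astype(np.uint8),np.ones((5,5)))>0
Q=P[(m&~b).ravel()]; T=Q[(abs(Q[:,2]-.0415)<.006)]
np.save("bay.npy",T)
# raster print
c,rect,a=cv2.minAreaRect(T[:,:2].astype(np.float32)); print(c,rect,a)
th=np.radians(27.4)
for it in range(3):
    X=np.array([np.cos(th),np.sin(th)]);Y=np.array([-X[1],X[0]])
    x=T[:,:2]@X;y=T[:,:2]@Y; 
    x0=np.percentile(x,97)
    f=(x>x0-.02)
    ys=np.linspace(y.min()+.02,y.max()-.02,12); fr=[];
    for k in range(11):
        s=f&(y>ys[k])&(y<ys[k+1]); fr.append([ (ys[k]+ys[k+1])/2, np.median(x[s]) ] if s.sum()>3 else [np.nan]*2)
    fr=np.array(fr); g=~np.isnan(fr[:,0]); p=np.polyfit(fr[g,0],fr[g,1],1); th-=np.arctan(p[0])
print("theta",np.degrees(th)); print(np.round(fr,4))
print("x pct",np.percentile(x,[1,5,50,95,99]),"y",np.percentile(y,[0.5,1,2,98,99,99.5]), len(x))
for lo,hi in [(-.08,-.035),(-.03,.005)]:
  s=(x-x0>lo)&(x-x0<hi); h,e=np.histogram(y[s],bins=np.arange(y.min(),y.max()+.005,.005)); print(lo,h,e[0])
E
python3 bay.py; sed -n 1,1p h.py
```

```text
(0.6747653484344482, 0.2216295748949051) (0.05860540270805359, 0.2746262550354004) 27.319238662719727
theta 27.422282006063732
[[-0.2207  0.72  ]
 [-0.1994  0.7204]
 [-0.178   0.7199]
 [-0.1567  0.7198]
 [-0.1354  0.7204]
 [-0.114   0.72  ]
 [-0.0927  0.7197]
 [-0.0714  0.7202]
 [-0.05    0.7203]
 [-0.0287  0.7198]
 [-0.0074  0.7203]]
x pct [0.6731727  0.68095299 0.71764395 0.72807258 0.7296539 ] y [-0.25057935 -0.24989293 -0.24847287  0.02108882  0.02218836  0.02276239] 1049
-0.08 [19 18 22  4  0  0  0  0  0  0  0  0  0  0  0  0  0  0  0  0  0  0  0  0
  0  0  0  0  0  0  0  0  0  0  0  0  0  0  0  0  0  0  0  0  0  0  0  0
  0  0  0  1 20 19 19] -0.2513823456224049
-0.03 [21 24 28 17 16 14 17 13 16 14 16 13 16 15 17 15 13 15 15 16 15 16 14 16
 16 14 15 17 14 16 15 14 17 14 16 16 15 17 14 15 17 15 16 14 15 16 16 16
 15 17 16 16 26 26 23] -0.2513823456224049
from rig import *
```

Top view: the bay is at px (290,165) with its fence on the far side, the post at (270,212) and the blank at (357,210), lying right of the post. The scene view agrees, except that its glue_bottle mask is wrong: it falls on the blank. Measured sizes match the given ones (fence plus cheek 58 mm, width 275 mm).

```bash
cat >> h.py <<'E'
TH=np.radians(27.42); O=np.array([.6841,.2264])
B=np.array([[np.cos(TH),-np.sin(TH)],[np.sin(TH),np.cos(TH)]])  # bay->world
def tobay(p): return (np.asarray(p)[...,:2]-O)@B
def go(wps):
    "wps: list of (bx,by mm, z mm, heading deg rel bay) -> tool-frame rows from the current pose"
    s=sense(); M=R.from_quat(s["eef_rot"]).as_matrix(); p=np.array(s["tcp_pos"])
    for bx,by,z,h in wps:
        t=np.r_[O+B@np.array([bx,by])/1e3,z/1e3]; a=TH+np.radians(h)
        D=np.array([[np.cos(a),np.sin(a),0],[np.sin(a),-np.cos(a),0],[0,0,-1]])
        print("lin",np.round(M.T@(t-p)*100,1),"tw",np.round(np.degrees(R.from_matrix(M.T@D).as_rotvec()),1))
def blank(cam="top",save=None):
    C=cal(cam); im,d=read_camera(cam); r=cut_out("blank",cam)
    if save: cv2.imwrite("pics/"+save,im[:,:,::-1])
    P=maskpts(cam,r[0]["mask"],d,C); T=P[abs(P[:,2]-.0365)<.006][:,:2]
    (c,wh,a)=cv2.minAreaRect((tobay(T)*1e3).astype(np.float32)); 
    if wh[0]>wh[1]: a-=90
    a=(a+90)%180-90; l=np.array([-np.sin(np.radians(a)),np.cos(np.radians(a))]); c=np.array(c)
    print("blank c",np.round(c,1),"a",round(a,1),"wh",np.round(wh,1),"L",np.round(c+110*l,1),"R",np.round(c-110*l,1),"score",round(r[0]["score"],2),"medz",round(np.median(P[:,2]),4))
def st():
    s=sense(); print("t",round(s["t"],2),"tcp bay",np.round(tobay(s["tcp_pos"])*1e3,1),"z",round(s["tcp_pos"][2]*1e3,1),"F bay",np.round(B.T@s["contact_force"][:2],1),round(s["contact_force"][2],1))
E
python3 -c "
from h import *
st();go([(-208,-63,200,-20),(-208,-63,12,-20)]);print(tobay([.5792,.2655]))"
```

```text
t 0.95 tcp bay [-802.3 -504.3] z 231.3 F bay [-0.3 -0.7] 0.2
lin [ 52.4 -52.3   3.1] tw [ 0.   0.  11.6]
lin [ 52.4 -52.3  21.9] tw [ 0.   0.  11.6]
[-0.07510905  0.08301476]
```

```bash
python3 -m pendant '[{"linear":[6,-6,0.5],"twist":[0,0,3],"fingers":0},{"linear":[12,-12,1],"twist":[0,0,6],"fingers":0},{"linear":[18,-18,1],"twist":[0,0,9],"fingers":0},{"linear":[22,-22,1],"twist":[0,0,11.6],"fingers":0},{"linear":[26,-26,1.5],"twist":[0,0,11.6],"fingers":0},{"linear":[30,-30,2],"twist":[0,0,11.6],"fingers":0},{"linear":[34,-34,2],"twist":[0,0,11.6],"fingers":0},{"linear":[38,-38,2.5],"twist":[0,0,11.6],"fingers":0},{"linear":[42,-42,3],"twist":[0,0,11.6],"fingers":0},{"linear":[46,-46,3],"twist":[0,0,11.6],"fingers":0}]'
python3 -c "
from h import *
st();go([(-208,-63,150,-20),(-208,-63,12,-20)])"
```

```text
t: 2.2
tcp_pos: [0.4778, -0.0274, 0.2022]
eef_rot: [0.998, 0.065, 0.0, 0.0]
contact_force: [1.0, -0.6, 0.5]
finger_gap: 0.0002
grasp_force: 0.0
t 2.2 tcp bay [-300.  -130.3] z 202.2 F bay [ 0.7 -1. ] 0.5
lin [ 6.3 -9.5  5.2] tw [ 0.  -0.1  0.1]
lin [ 6.3 -9.5 19. ] tw [ 0.  -0.1  0.1]
```

```bash
sed -n '/def go/,/print/p' h.py | head -3
```

```text
def go(wps):
    "wps: list of (bx,by mm, z mm, heading deg rel bay) -> tool-frame rows from the current pose"
    s=sense(); M=R.from_quat(s["eef_rot"]).as_matrix(); p=np.array(s["tcp_pos"])
```

```bash
python3 -m pendant '[{"linear":[2.5,-3.8,3],"twist":[0,0,0],"fingers":0},{"linear":[5,-7.5,6],"twist":[0,0,0],"fingers":0},{"linear":[5,-7.5,10],"twist":[0,0,0],"fingers":0},{"linear":[5,-7.5,14],"twist":[0,0,0],"fingers":0},{"linear":[5,-7.5,17],"twist":[0,0,0],"fingers":0},{"linear":[5,-7.5,18.9],"twist":[0,0,0],"fingers":0},{"linear":[5,-7.5,18.9],"twist":[0,0,0],"fingers":0},{"linear":[5,-7.5,18.9],"twist":[0,0,0],"fingers":0}]'
python3 -c "
from h import *
st();blank(save='b1.png');go([(-208,-63,12,-20),(-160,-55,12,-20),(-135,-48,12,-20),(-111,-38,12,-20)])"
```

```text
t: 3.2
tcp_pos: [0.5179, 0.0515, 0.0139]
eef_rot: [0.998, 0.065, 0.001, 0.0]
contact_force: [0.6, 0.3, -0.4]
finger_gap: 0.0002
grasp_force: 0.0
t 3.2 tcp bay [-228.1  -78.7] z 13.9 F bay [ 0.6 -0. ] -0.4
blank c [-142.9 -114.2] a 6.8 wh [ 34.  218.9] L [-155.8   -5. ] R [-129.9 -223.5] score 0.88 medz 0.0348
lin [ 1.3 -2.2  0.3] tw [ 0.  -0.2  0. ]
lin [ 5.5 -4.6  0.3] tw [ 0.  -0.2  0. ]
lin [ 7.7 -6.1  0.3] tw [ 0.  -0.2  0. ]
lin [ 9.6 -7.8  0.3] tw [ 0.  -0.2  0. ]
```

View pics/b1.png

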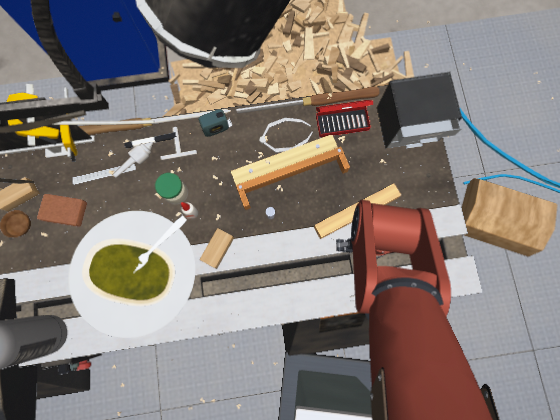

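```bash
python3 -m pendant '[{"linear":[1.3,-2.2,0.2],"twist":[0,0,0],"fingers":0},{"linear":[2.7,-3,0.2],"twist":[0,0,0],"fingers":0},{"linear":[3.7,-3.6,0.2],"twist":[0,0,0],"fingers":0},{"linear":[4.6,-4.1,0.2],"twist":[0,0,0],"fingers":0},{"linear":[5.5,-4.6,0.2],"twist":[0,0,0],"fingers":0},{"linear":[6.2,-5.1,0.2],"twist":[0,0,0],"fingers":0},{"linear":[6.9,-5.6,0.2],"twist":[0,0,0],"fingers":0},{"linear":[7.7,-6.1,0.2],"twist":[0,0,0],"fingers":0},{"linear":[7.7,-6.1,0.2],"twist":[0,0,0],"fingers":0}]'
python3 -c "
from h import *
st();blank();blank('scene');go([(-111,-38,12,-20)])"
```

```text
t: 4.42
tcp_pos: [0.5864, 0.1227, 0.0112]
eef_rot: [0.998, 0.065, 0.001, -0.0]
contact_force: [-0.4, -0.2, -0.2]
finger_gap: 0.0001
grasp_force: 0.0
t 4.42 tcp bay [-134.5  -47.1] z 11.2 F bay [-0.4 -0. ] -0.2
blank c [-87.3 -12.2] a 5.8 wh [12.9 23.9] L [-98.4  97.2] R [ -76.2 -121.7] score 0.39 medz 0.0341
blank c [-103.2  -41.6] a -11.3 wh [91.4 34.3] L [-81.7  66.3] R [-124.8 -149.4] score 0.59 medz 0.0322
lin [ 2.  -1.7 -0.1] tw [-0.  0.  0.]
```

```bash
python3 -m pendant '[{"linear":[0.7,-0.6,0],"twist":[0,0,0],"fingers":0},{"linear":[1.4,-1.2,0],"twist":[0,0,0],"fingers":0},{"linear":[2,-1.7,0],"twist":[0,0,0],"fingers":0},{"linear":[2.4,-1.9,0],"twist":[0,0,0],"fingers":0},{"linear":[2.4,-1.9,0],"twist":[0,0,0],"fingers":0},{"linear":[-0.5,-1.5,0],"twist":[0,0,0],"fingers":0},{"linear":[-5,-1.5,-2],"twist":[0,0,0],"fingers":0},{"linear":[-8,0,-8],"twist":[0,0,0],"fingers":0},{"linear":[-8,4,-12],"twist":[0,0,0],"fingers":0},{"linear":[-8,8,-14],"twist":[0,0,0],"fingers":0}]'
python3 -c "
from h import *
st();blank();blank('scene')"
```

```text
t: 5.88
tcp_pos: [0.5182, 0.0314, 0.1548]
eef_rot: [0.998, 0.066, 0.003, 0.0]
contact_force: [0.3, 0.2, -0.2]
finger_gap: 0.0
grasp_force: 0.0
t 5.88 tcp bay [-237.1  -96.7] z 154.8 F bay [0.3 0. ] -0.2
blank c [-98.  -98.5] a -21.2 wh [203.   35.5] L [-58.2   4.1] R [-137.9 -201. ] score 0.94 medz 0.0344
blank c [-100.4 -100.5] a -21.5 wh [219.2  35. ] L [-60.    1.8] R [-140.8 -202.8] score 0.84 medz 0.0324
```

```bash
python3 -c "
from h import *
C=cal('top'); im,d=read_camera('top')
v,u=np.mgrid[60:170,375:475]; P=pts('top',np.c_[u.ravel(),v.ravel()],d[60:170,375:475].ravel(),C)
m=(d[60:170,375:475].ravel()>0)&(P[:,2]>.03)
b=tobay(P[m])*1e3
for lo,hi in [(.03,.06),(.06,.1),(.1,.15),(.15,.3)]:
  k=(P[m][:,2]>lo)&(P[m][:,2]<hi)
  if k.any(): print(lo,k.sum(),b[k].min(0),b[k].max(0),P[m][k][:,:2].min(0),P[m][k][:,:2].max(0))
go([(-158,-245,150,-21.5),(-155,-240,12,-21.5),(-105,-108.5,12,-21.5)])"
```

```text
0.03 225 [ -40.33267166 -304.09150411] [ 134.93699227 -248.75216012] [ 0.78317768 -0.06210184] [0.9338528 0.038006 ]
0.06 800 [ -69.07856152 -384.39842078] [  94.4989285  -248.65290548] [ 0.76236381 -0.13862408] [0.8943576  0.02752382]
0.1 3767 [ -69.5615987  -410.65495194] [  93.97968941 -248.00361732] [ 0.76242292 -0.13953   ] [0.93049476 0.02726917]
lin [12.7 11.4  0. ] tw [-0.   0.   1.5]
lin [12.8 10.8 13.8] tw [-0.   0.   1.5]
lin [13.  -3.3 13.8] tw [-0.   0.   1.5]
```

```bash
python3 -m pendant '[{"linear":[3,5,0],"twist":[0,0,1.5],"fingers":0},{"linear":[6,9,0],"twist":[0,0,1.5],"fingers":0},{"linear":[10,11.4,1],"twist":[0,0,1.5],"fingers":0},{"linear":[12.7,11.4,3],"twist":[0,0,1.5],"fingers":0},{"linear":[12.8,11.2,7],"twist":[0,0,1.5],"fingers":0},{"linear":[12.8,11,11],"twist":[0,0,1.5],"fingers":0},{"linear":[12.8,10.8,13.8],"twist":[0,0,1.5],"fingers":0},{"linear":[12.8,10.8,13.9],"twist":[0,0,1.5],"fingers":0},{"linear":[12.8,10.8,14],"twist":[0,0,1.5],"fingers":0}]'
python3 -c "
from h import *
st();blank('scene');go([(-155,-240,12,-21.5),(-135,-187,12,-21.5),(-120,-148,12,-21.5),(-105,-108.5,12,-21.5)])"
```

```text
t: 7.25
tcp_pos: [0.6576, -0.0574, 0.0111]
eef_rot: [0.999, 0.053, -0.0, -0.0]
contact_force: [0.2, 0.4, 0.4]
finger_gap: -0.0001
grasp_force: 0.0
t 7.25 tcp bay [-154.2 -239.7] z 11.1 F bay [0.3 0.2] 0.4
blank c [-100.7 -101.7] a -21.4 wh [222.4  35.5] L [-60.6   0.8] R [-140.8 -204.1] score 0.84 medz 0.0325
lin [-0.2 -0.   0.1] tw [ 0.  -0.2  0.1]
lin [-0.2 -5.7  0.1] tw [ 0.  -0.2  0.1]
lin [-0.3 -9.9  0.1] tw [ 0.  -0.2  0.1]
lin [ -0.3 -14.1   0.1] tw [ 0.  -0.2  0.1]
```

```bash
python3 -m pendant '[{"linear":[-0.2,-1.5,0],"twist":[0,0,0],"fingers":0},{"linear":[-0.2,-2.3,0],"twist":[0,0,0],"fingers":0},{"linear":[-0.2,-3.1,0],"twist":[0,0,0],"fingers":0},{"linear":[-0.2,-3.9,0],"twist":[0,0,0],"fingers":0},{"linear":[-0.2,-4.8,0],"twist":[0,0,0],"fingers":0},{"linear":[-0.2,-5.6,0],"twist":[0,0,0],"fingers":0},{"linear":[-0.2,-6.4,0],"twist":[0,0,0],"fingers":0},{"linear":[-0.2,-7.2,0],"twist":[0,0,0],"fingers":0},{"linear":[-0.2,-8,0],"twist":[0,0,0],"fingers":0}]'
python3 -c "
from h import *
st();blank('scene');blank();go([(-120,-148,12,-21.5),(-105,-108.5,12,-21.5)])"
```

```text
t: 8.48
tcp_pos: [0.647, 0.0217, 0.011]
eef_rot: [0.999, 0.052, -0.0, 0.0]
contact_force: [-0.0, -3.0, 2.6]
finger_gap: -0.0001
grasp_force: 1.6
t 8.47 tcp bay [-127.2 -164.7] z 11.0 F bay [-1.4 -2.7] 2.6
blank c [-79.6 -49.7] a -22.1 wh [222.9  36.5] L [-38.3  52.3] R [-120.9 -151.6] score 0.82 medz 0.0331
blank c [-77.5 -47.5] a -21.7 wh [213.   34.4] L [-36.8  54.7] R [-118.2 -149.7] score 0.79 medz 0.0344
lin [ 0.2 -1.7 -0.2] tw [-0.1  0.1  0.1]
lin [ 0.1 -6.  -0.2] tw [-0.1  0.1  0.1]
```

```bash
python3 -m pendant '[{"linear":[0,-0.8,0],"twist":[0,0,0],"fingers":0},{"linear":[-0.1,-1.6,0],"twist":[0,0,0],"fingers":0},{"linear":[-0.1,-2.4,0],"twist":[0,0,0],"fingers":0},{"linear":[-0.2,-3.2,0],"twist":[0,0,0],"fingers":0},{"linear":[-0.2,-4,0],"twist":[0,0,0],"fingers":0},{"linear":[-0.3,-4.8,0],"twist":[0,0,0],"fingers":0},{"linear":[-0.3,-5.5,0],"twist":[0,0,0],"fingers":0},{"linear":[-0.3,-5.5,0],"twist":[0,0,0],"fingers":0}]'
python3 -c "
from h import *
st();blank('scene',save='s2.png');blank()"
```

```text
t: 9.68
tcp_pos: [0.6384, 0.0764, 0.0112]
eef_rot: [0.999, 0.052, 0.0, -0.0]
contact_force: [-0.2, -0.8, -0.2]
finger_gap: -0.0003
grasp_force: 0.0
t 9.68 tcp bay [-109.7 -112.1] z 11.2 F bay [-0.5 -0.7] -0.2
blank c [-58.6   6. ] a -20.6 wh [237.3  39.8] L [-19.9 109. ] R [-97.4 -96.9] score 0.57 medz 0.0338
blank c [-7.7 -0.5] a 1.2 wh [ 58.7 274.6] L [-10.  109.5] R [  -5.4 -110.5] score 0.32 medz 0.012
```

View pics/s2.png

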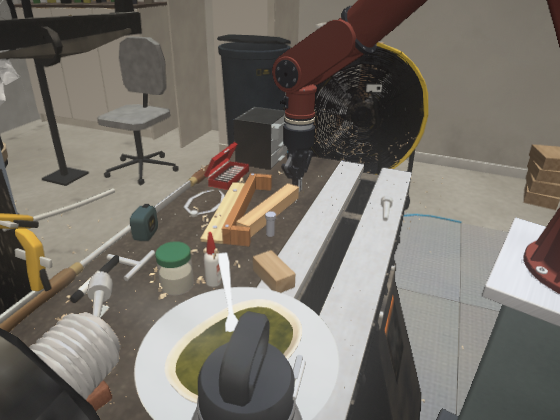

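```bash
python3 -m pendant '[{"linear":[0,-0.4,0],"twist":[0,0,0],"fingers":0},{"linear":[0,-0.5,0],"twist":[0,0,0],"fingers":0},{"linear":[0,0.5,0],"twist":[0,0,0],"fingers":0},{"linear":[0,2.5,0],"twist":[0,0,0],"fingers":0},{"linear":[-3,2.5,0],"twist":[0,0,0],"fingers":0},{"linear":[-6,2.5,0],"twist":[0,0,0],"fingers":0},{"linear":[-6,2.5,0],"twist":[0,0,0],"fingers":0}]'
python3 -c "
from h import *
st();blank('scene');blank();go([(-165,-60,12,-21),(-137,-52,12,-21),(-110,-60,12,-15),(-90,-65,12,-10),(-70,-68,12,-5),(-55,-70,12,-2),(-46,-70,12,0)])"
```

```text
t: 10.75
tcp_pos: [0.5787, 0.0432, 0.0101]
eef_rot: [0.999, 0.051, -0.002, -0.0]
contact_force: [0.2, 0.0, 0.1]
finger_gap: 0.0
grasp_force: 0.0
t 10.75 tcp bay [-177.9 -114.1] z 10.1 F bay [ 0.2 -0.1] 0.1
blank c [-55.5  13. ] a -19.6 wh [234.3  44.9] L [-18.6 116.7] R [-92.4 -90.6] score 0.67 medz 0.0337
blank c [-57.8   5.3] a -22.5 wh [217.2  35.3] L [-15.7 106.9] R [-99.9 -96.4] score 0.56 medz 0.0344
lin [-1.2 -5.5 -0. ] tw [ 0.  -0.2 -0.5]
lin [ 1.1 -7.3 -0. ] tw [ 0.  -0.2 -0.5]
lin [ 3.9 -7.5 -0. ] tw [ 0.  -0.1 -6.5]
lin [ 5.9 -7.8 -0. ] tw [  0.   -0.1 -11.5]
lin [ 7.9 -8.2 -0. ] tw [  0.   -0.1 -16.5]
lin [ 9.4 -8.6  0. ] tw [  0.   -0.1 -19.5]
lin [10.2 -8.9  0. ] tw [  0.1  -0.1 -21.5]
```

```bash
python3 -m pendant '[{"linear":[-0.6,-3,0],"twist":[0,0,0],"fingers":0},{"linear":[-1.2,-5.5,0],"twist":[0,0,-0.5],"fingers":0},{"linear":[0.5,-7.1,0],"twist":[0,0,-0.5],"fingers":0},{"linear":[1.5,-7.3,0],"twist":[0,0,-1.5],"fingers":0},{"linear":[2.3,-7.4,0],"twist":[0,0,-3],"fingers":0},{"linear":[3.1,-7.5,0],"twist":[0,0,-5],"fingers":0},{"linear":[3.9,-7.7,0],"twist":[0,0,-7],"fingers":0},{"linear":[4.7,-7.9,0],"twist":[0,0,-9],"fingers":0},{"linear":[5.5,-8,0],"twist":[0,0,-11],"fingers":0},{"linear":[5.5,-8,0],"twist":[0,0,-11],"fingers":0}]'
python3 -c "
from h import *
st();blank('scene',save='s3.png');blank(save='t3.png')"
```

```text
t: 12.2
tcp_pos: [0.6287, 0.1299, 0.0113]
eef_rot: [0.989, 0.148, 0.001, -0.0]
contact_force: [-0.3, -0.7, -0.2]
finger_gap: -0.0
grasp_force: 0.0
t 12.2 tcp bay [-93.6 -60.1] z 11.3 F bay [-0.6 -0.5] -0.2
blank c [-45.9  13.7] a -14.4 wh [207.5  34.6] L [-18.6 120.3] R [-73.3 -92.8] score 0.86 medz 0.0342
blank c [-37.7  36.6] a -14.4 wh [155.2  34.3] L [-10.4 143.1] R [-65. -70.] score 0.95 medz 0.0344
```

View pics/s3.png

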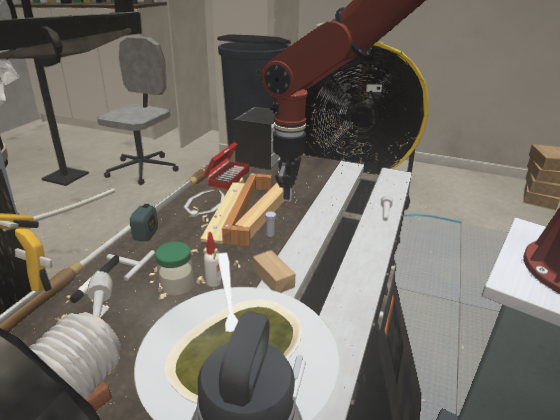

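```bash
python3 -c "
from h import *
go([(-80,-62,12,-8),(-65,-64,12,-4),(-55,-66,12,-1),(-47,-66,12,0),(-44,-66,12,0)])"
```

```text
lin [ 1.5 -0.  -0.1] tw [-0.   0.  -2.5]
lin [ 3.  -0.1 -0.1] tw [-0.   0.  -6.5]
lin [ 4.  -0.1 -0.1] tw [-0.   0.  -9.5]
lin [ 4.8 -0.2 -0.1] tw [ -0.    0.  -10.5]
lin [ 5.1 -0.3 -0.1] tw [ -0.    0.  -10.5]
```

```bash
python3 -m pendant '[{"linear":[0.8,0,0],"twist":[0,0,-1.5],"fingers":0},{"linear":[1.5,0,0],"twist":[0,0,-3],"fingers":0},{"linear":[2.2,0,0],"twist":[0,0,-5],"fingers":0},{"linear":[2.9,-0.1,0],"twist":[0,0,-7],"fingers":0},{"linear":[3.5,-0.1,0],"twist":[0,0,-9],"fingers":0},{"linear":[4,-0.1,0],"twist":[0,0,-10],"fingers":0},{"linear":[4.4,-0.2,0],"twist":[0,0,-10.5],"fingers":0},{"linear":[4.4,-0.2,0],"twist":[0,0,-10.5],"fingers":0}]'
python3 -c "
from h import *
st();blank('scene');blank();go([(-47,-66,12,0),(-44,-66,12,0)])"
```

```text
t: 13.4
tcp_pos: [0.6697, 0.1448, 0.0112]
eef_rot: [0.971, 0.237, 0.0, -0.0]
contact_force: [0.5, 0.3, 0.0]
finger_gap: 0.0003
grasp_force: 0.0
t 13.4 tcp bay [-50.4 -65.8] z 11.2 F bay [0.6 0. ] 0.0
blank c [-23.7  10.6] a 0.9 wh [ 35.1 219.7] L [-25.3 120.6] R [-22.  -99.4] score 0.9 medz 0.0344
blank c [-24.   36.9] a 1.6 wh [ 34.8 162. ] L [-27.1 146.9] R [-20.8 -73. ] score 0.9 medz 0.0343
lin [ 0.4  0.  -0.1] tw [-0.  -0.   0.1]
lin [ 0.7  0.  -0.1] tw [-0.  -0.   0.1]
```

```bash
python3 -m pendant '[{"linear":[-1.5,0,0],"twist":[0,0,0],"fingers":0},{"linear":[-1.5,-4.5,0],"twist":[0,0,0],"fingers":0},{"linear":[-1.5,-8.8,0],"twist":[0,0,0],"fingers":0},{"linear":[-0.5,-8.8,0],"twist":[0,0,0],"fingers":0},{"linear":[0,-8.8,0],"twist":[0,0,0],"fingers":0},{"linear":[0.3,-8.8,0],"twist":[0,0,0],"fingers":0},{"linear":[0.5,-8.8,0],"twist":[0,0,0],"fingers":0},{"linear":[0.6,-8.8,0],"twist":[0,0,0],"fingers":0}]'
python3 -c "
from h import *
st();blank('scene');blank()"
```

```text
t: 14.6
tcp_pos: [0.634, 0.2245, 0.011]
eef_rot: [0.972, 0.237, -0.0, 0.0]
contact_force: [-3.2, -1.3, 2.9]
finger_gap: 0.0006
grasp_force: 1.4
t 14.6 tcp bay [-45.4  21.4] z 11.0 F bay [-3.4  0.4] 2.9
blank c [-17.4  37.7] a 0.8 wh [ 32.9 157. ] L [-18.8 147.7] R [-15.9 -72.3] score 0.97 medz 0.0346
blank c [-17.8  27.2] a -1.4 wh [177.5  34.3] L [-15.2 137.2] R [-20.5 -82.7] score 0.6 medz 0.0343
```

```bash
python3 -m pendant '[{"linear":[0.1,0,0],"twist":[0,0,0],"fingers":0},{"linear":[0.2,0,0],"twist":[0,0,0],"fingers":0},{"linear":[0.2,0,0],"twist":[0,0,0],"fingers":0}]'
python3 -m pendant '[{"linear":[-1.5,0,0],"twist":[0,0,0],"fingers":0},{"linear":[-5,3,0],"twist":[0,0,0],"fingers":0},{"linear":[-9,6,-4],"twist":[0,0,0],"fingers":0},{"linear":[-12,9,-9],"twist":[0,0,0],"fingers":0},{"linear":[-14,12,-14],"twist":[0,0,0],"fingers":0},{"linear":[-14,16,-16],"twist":[0,0,0],"fingers":0},{"linear":[-14,20,-16],"twist":[0,0,0],"fingers":0},{"linear":[-14,20,-16],"twist":[0,0,0],"fingers":0}]'
python3 -c "
from h import *
st();blank('scene');blank(save='t4.png')
im=cv2.imread('pics/t4.png');cv2.imwrite('pics/t4c.png',cv2.resize(im[110:250,200:400],None,fx=4,fy=4))"
```

```text
t: 15.18
tcp_pos: [0.634, 0.2246, 0.011]
eef_rot: [0.971, 0.238, -0.003, 0.001]
contact_force: [-6.4, -5.7, 5.5]
finger_gap: -0.0002
grasp_force: 4.0
t: 16.18
tcp_pos: [0.6062, -0.0181, 0.1724]
eef_rot: [0.972, 0.236, 0.002, 0.001]
contact_force: [-0.2, -0.4, -0.3]
finger_gap: -0.0001
grasp_force: 0.0
t 16.18 tcp bay [-181.8 -181.2] z 172.4 F bay [-0.3 -0.3] -0.3
blank c [-16.9  16.5] a 1.4 wh [ 39.6 233.7] L [-19.5 126.5] R [-14.2 -93.5] score 0.65 medz 0.0343
blank c [-16.3   6.3] a 0.1 wh [ 35.9 218.5] L [-16.4 116.3] R [ -16.1 -103.7] score 0.83 medz 0.0345
```

View pics/t4c.png

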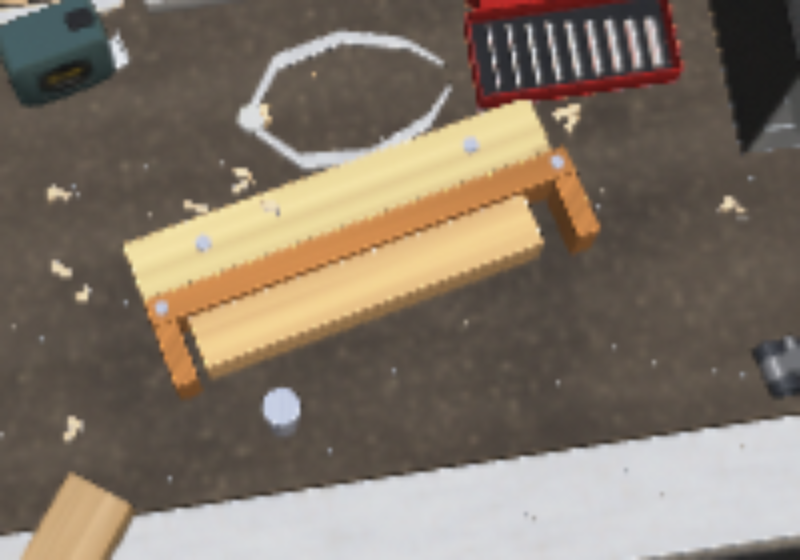

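The crop shows the blank (around px 370,290) flush along the fence between both cheeks. The post, at (282,408), is clear in front of it, and the robot is clear of everything.

```bash
python3 -c "
from rig import *
print(close_job())"
```

```text
the job is handed in; nothing more can be done
None
```

The blank now lies flush along the back fence between the two cheeks, with both ends' centres about 16 mm from the fence by the last camera estimate (limit 25 mm). It went in left end first, behind the post, then the right end was swung in, by pushing only; I handed the job in at about 16 s of the 67 s, and the hand-in gave no verdict.

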